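# Present one specimen plate at the end of the ledge and send the other back to its stop

### The arm

A 6-joint arm with a two-finger parallel gripper is mounted at the origin on a cart in front of the work surface, level with it; the furniture and walls round the work are solid. World frame = base frame: x ahead of the robot, y to its left, z up, the work surface at z = 0. Lengths are in mm, angles in degrees, forces in N, time in s.
With the tool pointing down it reaches from about 300 to 850 mm from the base axis. Payload 4.2 kg.
Tool frame: the origin (TCP) lies at the very end of the fingers, on their centre line; the grasp point (between the pads) lies 19 mm behind it (env.grip_depth is the distance from the TCP to the grasp point, in mm); z points along the fingers, y is the line along which they close (so a half turn about z gives the same grasp; the last joint's range is limited). The gripper opens to 91 mm and grips with 3 to 60 N. Pads are 32 mm wide; open, the fingers measure 118 mm over their backs; the gripper's body (76 mm by 178 mm) begins 60 mm behind the grasp point.
Start: joints at [71.963, 18.312, 89.639, -0, 72.044, -1.146], TCP at [167.069, 550.214, 179.676] pointing down, gripper open.
Joint ranges: [-177.97, 177.97], [-48.28, 115.42], [12.27, 149.76], [-77.06, 257.06], [2.81, 150.46], [-146.56, 146.56]. Speed limits (degrees/s): [147.25, 147.25, 180, 180, 180, 180].

### API

Orientations are given as [roll, pitch, yaw] about the fixed x, y, z axes, in that order (R = Rz(yaw) Ry(pitch) Rx(roll)).
In Python, from workcell import env, cams gives the robot as it stands.
- The arm moves only by the tool apply_moves, never from a script. Its argument "deltas" is a list of rows, each a list of 5 numbers: the shift along the tool's x, y, z in m, then the turn about the tool's z in rad, then the opening, from -1 (shut) to 1 (fully open), so that 0 is half open. In form: [[tx, ty, tz, roll, gripper], ...]. A call has 1 to 5 rows; each row is the pose to reach, as a shift and turn from the pose commanded when the call began, along the tool's axes at that moment; what a row does not reach only later rows make up. A row lasts 1/10 s, in which the tool goes at most 50 mm and 8.59 degrees, less where a joint would pass 70% of its speed; a pose out of reach is approached as far as the arm can. A call with a gripper value outside its range is refused whole. The fingers move at their own pace and stop on an object; "grip_force" is the grip in N (left out, the last holds). Time passes only in rows, so rows that repeat a pose let the fingers close. It gives the time, the measured TCP pose, the force, the opening and the grip force at its end, in the units of the state.
- env.state(): the state, without advancing time (a new reading comes with each control period).
- cams.grab_frame(name): name is "scene" or "top" or "wrist"; returns the picture (420x560x3 uint8, blue, green, red); there is no depth.
- cams.get_calibration(name): a dict with "mtx" (3x3 intrinsics, pixels), "eye" and "attitude" of the camera in the world; the wrist camera has in their place "tool_from_camera" (4x4, takes a point from camera to tool coordinates, whose origin is the TCP and whose axes are the flange's). Camera axes: x right, y down, z forward; pixel columns grow to the right and rows downward; lengths in mm; the calibration is good to about 2 mm. A picture is of the moment at which its call begins: read the wrist's pose just before it. get_calibration takes no time and is no camera call.
- env.job_done(): hands the job in; it is judged then, once.
The state is a dict: "time_s": time; "qpos": joint angles; "qvel": joint speeds; "effort": joint torques, N m; "ee_pos": TCP position; "ee_rot": TCP orientation; "force": force on the tool from outside, world axes, zero at the start; "torque": the same for the moment, N m; "gripper_width": finger opening in mm; "gripper_force": force on a finger pad.
Only numpy, scipy, OpenCV 4.12 (cv2) and the standard library are available. Lean on these libraries where they do the work, as an engineer would, in place of code of your own. Each camera call takes 0.05 s, during which the arm holds its last target. There are 200 camera calls.

### The job

Two aluminium plates lie in the lanes of the green ledge; nothing is to be gripped or lifted, only pushed along with the fingertips. Push the plate with the yellow band out over the open end of the ledge until the whole yellow band overhangs, while the black line across the plate is still over the ledge, and push the plate with the blue band the other way until it rests against the red stop. Leave the other things on the bench where they are.

Things in the scene. Friction and masses are not known exactly. Their poses are not given: they have to be found in the camera images.
- ledge: Fixed green ledge with aluminium ribs and feet, 160 (x) x 270 (y) mm, turned up to 0.2 rad. Origin: on the worktop under its centre, z up. Flat lane floors 70 mm above it. Two lanes along y, centred at x = -38.5 and +38.5 mm, 71 mm wide between ribs 6 mm thick that stand 10 mm above the lane floor. Open end (no lip) at y = -135 mm, to the robot's right; stop face at y = +127 mm
- open_end (a point): Middle of the ledge's open end, at lane floor height; axes as the ledge's
- stop_face (a point): Middle of the inner face of the red stop bar across the closed ends of both lanes, at lane floor height; the bar stands 14 mm above the lane floor; axes as the ledge's
- yellow_plate: Loose bare aluminium plate, 64 (x) x 130 (y) x 6 mm thick, 0.14 kg, flat in either lane, 3 mm play each side. Origin: centre of its underside; y points along the lane to the stop. Its end at y = -65 mm faces the open end and carries the yellow band, 25 mm long; a black line crosses it 45 to 49 mm from that end. Starts 70 to 110 mm clear of the stop, 22 to 62 mm inside the open end
- blue_plate: Loose bare aluminium plate, 64 (x) x 130 (y) x 6 mm thick, 0.14 kg, flat in either lane, 3 mm play each side. Origin: centre of its underside; y points along the lane to the stop. Its end at y = -65 mm faces the open end and carries the blue band, 25 mm long; a black line crosses it 45 to 49 mm from that end. Starts 70 to 110 mm clear of the stop, 22 to 62 mm inside the open end
- beaker: clear plastic 100 ml beaker, 60 mm wide, 71 mm high, stands right of the ledge; bystander. Origin: centre of its underside
- bottle: white square-shouldered reagent bottle, 45 x 62 x 109 mm high, stands right of the ledge; bystander. Origin: centre of its underside
- tape: roll of tape lying flat, 82 mm across, 19 mm high, left of the ledge; bystander. Origin: centre of its underside
- marker: white marker pen with a blue cap, 128 mm long, 15 mm thick, lying on the worktop right of the ledge; bystander. Origin: underside, middle of its length
- dish: covered round dish, 64 mm across, 15 mm high, behind the ledge; bystander. Origin: centre of its underside
There are look-alikes about, which are no part of the job. What is shaped like the yellow_plate but turquoise is not meant.

How it is judged (in metres and radians):
At the end, for the whole second after the job is handed in: Both plates lie flat (within 0.05 rad) and at rest on the ledge; the yellow-banded end hangs 23.5 to 46.5 mm past the open end (the band is 25 mm long, the black line begins at 45 mm); the blue-banded plate is within 5 mm of the stop (y of yellow_plate in the frame of ledge between -0.1165 and -0.0935 m and y of blue_plate in the frame of ledge between 0.057 and 0.066 m and angle between each of yellow_plate, blue_plate's own z axis and vertical below 0.05 rad and z of yellow_plate in the frame of ledge between 0.066 and 0.075 m and z of blue_plate in the frame of ledge between 0.066 and 0.075 m and linear speed of each of yellow_plate, blue_plate below 0.01 m/s); the robot touches nothing.
It fails at once if a plate is lifted or tipped: raised more than 10 mm off its lane or tilted more than 0.2 rad (z of any of yellow_plate, blue_plate in the frame of ledge above 0.08 m or angle between any of yellow_plate, blue_plate's own z axis and vertical above 0.2 rad).
It fails at once if a bystander (beaker, bottle, tape, marker, dish) is moved more than 25 mm (distance of any of beaker, bottle, tape, marker, dish from where it was at the start of the episode above 0.025 m).
It also fails if it takes over 48 s, if anything falls off the work surface, if the arm or the gripper's body presses on something with over 40 N, if the wrist force passes 120 N, or if a joint passes its speed limit or range.

## Working session

There is one attempt and no reset: what is moved stays moved. The work goes in short steps, Python scripts to look and compute and a tool call to move; the robot and the scene stay as the last step left them, time stands still between calls to the robot, and variables do not carry over. Pictures are saved under pics/ and viewed, at most 10 in all, crops included, and the job is handed in when it is done.

Besides the shell and the picture viewer there is one more tool, called after "Emit:" as name([rows], argument=value, ...), one row to a line, values as JSON. apply_moves: Moves the arm, as the interface text tells. Its arguments: {"type":"object","properties":{"deltas":{"type":"array"},"grip_force":{"type":"number"}},"required":["deltas"]}

```bash
mkdir -p pics; python3 - <<'E'
from workcell import env,cams
import cv2,numpy as np
s=env.state();print(s['time_s'],s['ee_pos'],s['ee_rot'],s['gripper_width'])
a=cams.grab_frame('top');b=cams.grab_frame('scene')
cv2.imwrite('pics/top0.png',a);cv2.imwrite('pics/scene0.png',b)
np.set_printoptions(suppress=True,precision=4)
for n in('top','scene'):
  c=cams.get_calibration(n);print(c)
E
```

```text
0.0 [166.89685506 549.6520015  178.81822744] [-1.79897369e+02 -4.37818256e-04  1.63109936e+02] 91.2534354013756
{'mtx': array([[429.1269,   0.    , 278.2116],
       [  0.    , 429.1269, 212.946 ],
       [  0.    ,   0.    ,   1.    ]]), 'eye': array([ 441.5985,  -33.4281, 1532.7943]), 'attitude': array([-175.9526,    0.6966,  -89.3942])}
{'mtx': array([[399.0853,   0.    , 286.4963],
       [  0.    , 399.0853, 211.9896],
       [  0.    ,   0.    ,   1.    ]]), 'eye': array([  -4.1374, -624.7596,  843.9896]), 'attitude': array([-133.5807,    0.9514,  -43.9359])}
```

View pics/top0.png

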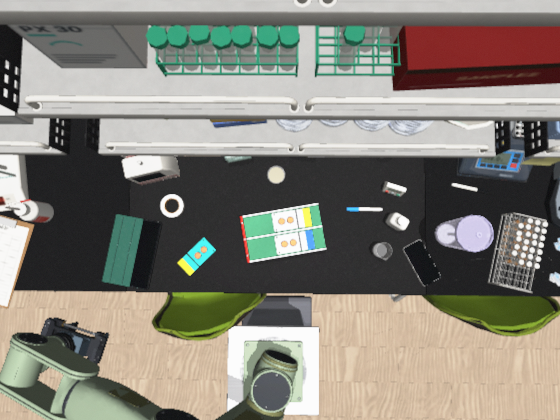

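View pics/scene0.png

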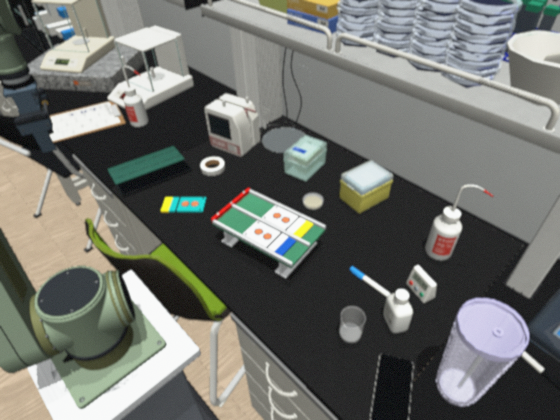

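Top view: the ledge is at (284,233), red stop at (244,240). Candidates for yellow_plate are the aluminium plate in the far lane with a yellow band at (307,216), and the turquoise look-alike at (197,256), off the ledge, which I reject. blue_plate is in the near lane, band at (310,239). I'll check this in a close crop.

```bash
python3 - <<'E'
import cv2
a=cv2.imread('pics/top0.png')[195:270,232:334]
cv2.imwrite('pics/crop.png',cv2.resize(a,None,fx=7.8,fy=7.8,interpolation=cv2.INTER_CUBIC))
E
```

```text
(no output)
```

View pics/crop.png

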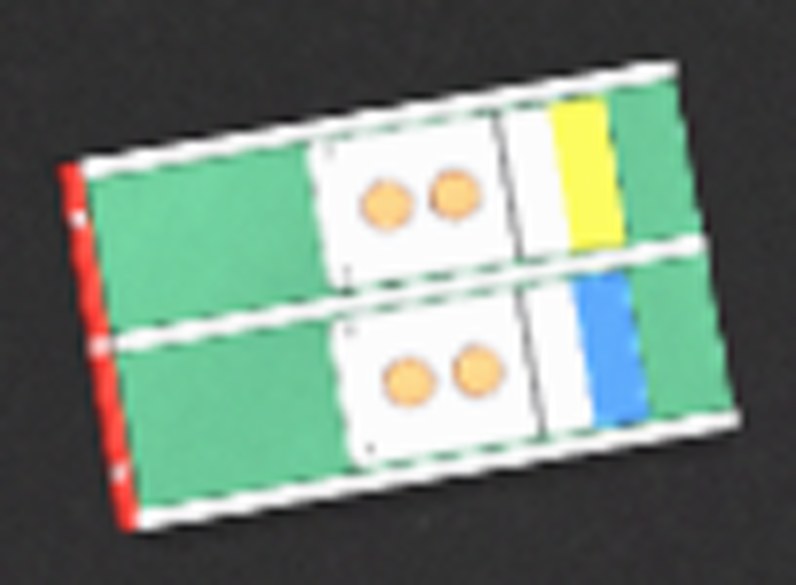

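The crop confirms it: the yellow-banded aluminium plate is in the far lane (end at (617,172)) and the blue one in the near lane, with the red stop on the left. Next I fit the ledge pose and the plate positions.

```bash
cat > h.py <<'E'
import numpy as np
from workcell import env,cams
from scipy.optimize import least_squares
from scipy.spatial.transform import Rotation as R
c=cams.get_calibration('top');K=c['mtx'];A=R.from_euler('xyz',c['attitude'],degrees=True).as_matrix();E=c['eye']
def crop2px(p): return np.array([232,195])+(np.array(p,float)+.5)/7.8-.5
def L2W(p,q): 
    p=np.atleast_2d(p).astype(float);a=q[2];r=np.array([[np.cos(a),-np.sin(a),0],[np.sin(a),np.cos(a),0],[0,0,1]])
    return p@r.T+[q[0],q[1],0]
def proj(w): v=(w-E)@A@K.T; return v[:,:2]/v[:,2:]
def ray(px,z): d=A@np.linalg.solve(K,[*px,1]); return E+d*(z-E[2])/d[2]
def W2L(w,q): a=q[2];d=w[:2]-q[:2];return np.array([[np.cos(a),np.sin(a)],[-np.sin(a),np.cos(a)]])@d
E
python3 - <<'E'
from h import *
im=np.array([crop2px(p) for p in [(679,63),(741,424),(60,164),(123,531),(98,338),(707,240)]])
ob=np.array([[80,-135,80],[-80,-135,80],[80,135,84],[-80,135,84],[0,135,84],[0,-135,80]])
f=least_squares(lambda q:(proj(L2W(ob,q))-im).ravel(),[440,0,0]);q=f.x
print(q,np.degrees(q[2]),f.fun.round(2));np.save('q.npy',q)
for n,p in dict(yfront=(617,172),yrear=(317,215),yline=(509,185),bfront=(640,345),brear=(343,395),rearstop=(98,260)).items():
  print(n,W2L(ray(crop2px(p),76),q).round(1))
for n,p in dict(ybehind=(38.5,30,76),bfront=(-38.5,-175,76)).items(): print(n,L2W(p,q))
c=cams.get_calibration('wrist');print(c)
E
```

```text
[ 4.79359320e+02 -3.17694858e+01  1.75786550e-01] 10.071827400297476 [-0.24 -0.33 -0.06  0.02  0.59 -0.24  0.04 -0.44 -0.53  0.79  0.22  0.2 ]
yfront [  36.6 -101.2]
yrear [39.6 30.8]
yline [ 38.7 -53.9]
bfront [-39.2 -98.3]
brear [-39.4  32.4]
rearstop [ 36.  128.1]
ybehind [[512.0195289   4.5011738  76.       ]]
bfront [[ 472.05709074 -210.80559232   76.        ]]
{'mtx': array([[352.29131491,   0.        , 282.19849578],
       [  0.        , 352.29131491, 207.61290403],
       [  0.        ,   0.        ,   1.        ]]), 'tool_from_camera': array([[-5.69897556e-04, -9.63455300e-01, -2.67868548e-01,
         7.61345726e+01],
       [ 9.99999494e-01, -7.70990374e-04,  6.45531157e-04,
        -5.55089524e-01],
       [-8.28464487e-04, -2.67868045e-01,  9.63455253e-01,
        -2.06627366e+02],
       [ 0.00000000e+00,  0.00000000e+00,  0.00000000e+00,
         1.00000000e+00]])}
```

```bash
cat >> h.py <<'E'
q=np.load('q.npy')
def go(xl,yl,z):
    s=env.state();p=np.array(s['ee_pos']);Rm=R.from_euler('xyz',s['ee_rot'],degrees=True).as_matrix()
    d=Rm.T@(L2W([xl,yl,z],q)[0]-p)
    dy=(np.degrees(q[2])+180-s['ee_rot'][2]+180)%360-180
    print('t',s['time_s'],'L',W2L(p,q).round(1),'z',p[2].round(1),'delta m',(d/1000).round(4),'roll',-np.radians(dy).round(4),'F',np.round(s['force'],1),'w',round(s['gripper_width'],1),'rpy',np.round(s['ee_rot'],2))
E
python3 -c "
from h import *
go(38.5,75,180)"
```

```text
t 0.1 L [-205.9  627.2] z 178.9 delta m [-0.4682 -0.3813 -0.0005] roll -0.4706 F [-0.7  0.3 -0.2] w 91.4 rpy [-179.91   -0.    163.11]
```

Emit:
apply_moves([
  [-0.036,-0.029,0,-0.12,-1],
  [-0.072,-0.058,0,-0.24,-1],
  [-0.108,-0.087,0,-0.36,-1],
  [-0.144,-0.116,0,-0.47,-1],
  [-0.18,-0.145,0,-0.47,-1],
], grip_force=10)

```text
time_s: 0.6
ee_pos: [297.7, 357.4, 179.4]
ee_rot: [-180.0, -0.0, -169.8]
force: [1.2, -0.7, -0.6]
gripper_width: 54.1
gripper_force: 0.0
```

```bash
python3 -c "
from h import *
go(38.5,75,150)"
```

```text
t 0.6 L [-110.8  414.9] z 179.4 delta m [-0.1487 -0.3402  0.0295] roll 0.0019 F [ 1.2 -0.7 -0.6] w 54.1 rpy [-1.7998e+02 -1.0000e-02 -1.6982e+02]
```

Emit:
apply_moves([
  [-0.018,-0.043,0,0,-1],
  [-0.036,-0.086,0,0,-1],
  [-0.054,-0.129,0,0,-1],
  [-0.072,-0.172,0,0,-1],
  [-0.09,-0.215,0,0,-1],
])

```text
time_s: 1.1
ee_pos: [423.7, 161.3, 179.5]
ee_rot: [180.0, -0.0, -170.0]
force: [1.3, 1.3, -0.1]
gripper_width: 14.0
gripper_force: 0.0
```

Emit:
apply_moves([
  [-0.019,-0.042,0,0,-1],
  [-0.038,-0.084,0,0,-1],
  [-0.057,-0.122,0.0,0,-1],
  [-0.057,-0.122,0.0,0,-1],
])

```text
time_s: 1.5
ee_pos: [503.1, 49.2, 179.1]
ee_rot: [-179.9, 0.0, -170.3]
force: [-0.1, 0.3, -0.3]
gripper_width: 0.4
gripper_force: 0.0
```

```bash
python3 -c "
from h import *
import cv2
go(38.5,75,74)
go(38.5,75,74)
cv2.imwrite('pics/top1.png',cv2.resize(cams.grab_frame('top')[180:285,214:354],None,fx=5,fy=5,interpolation=cv2.INTER_CUBIC))"
```

```text
t 1.5 L [37.6 75.6] z 179.1 delta m [-0.0009 -0.0004  0.1051] roll -0.0057 F [-0.1  0.3 -0.3] w 0.4 rpy [-1.7991e+02  4.0000e-02 -1.7026e+02]
t 1.5 L [37.6 75.6] z 179.1 delta m [-0.0009 -0.0004  0.1051] roll -0.0057 F [-0.1  0.3 -0.3] w 0.4 rpy [-1.7991e+02  4.0000e-02 -1.7026e+02]
```

View pics/top1.png

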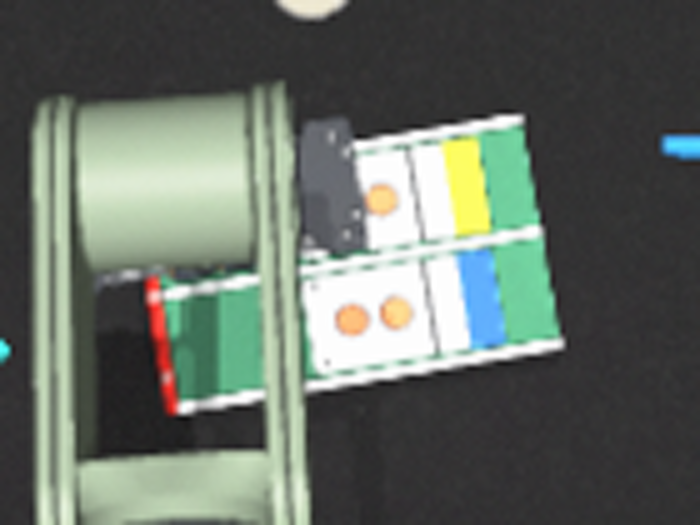

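The arm is over the far lane behind the yellow plate, with its body hiding the fingers. The yellow band is visible at (467,187) and the blue at (482,300), both still in place. I'm lowering the fingers now.

Emit:
apply_moves([
  [-0.001,0,0.04,0,-1],
  [-0.001,0,0.08,0,-1],
  [-0.001,0,0.095,0,-1],
  [-0.001,0,0.104,0,-1],
  [-0.001,0,0.105,0,-1],
])

```text
time_s: 2.05
ee_pos: [500.5, 54.0, 73.9]
ee_rot: [180.0, -0.1, -169.9]
force: [0.1, 0.2, 0.2]
gripper_width: 0.4
gripper_force: 0.0
```

```bash
python3 -c "
from h import *
go(38.5,45,73)"
```

```text
t 2.05 L [35.8 80.8] z 73.9 delta m [-0.0027 -0.0358  0.0009] roll 0.0006 F [0.1 0.2 0.2] w 0.4 rpy [ 1.7997e+02 -1.2000e-01 -1.6989e+02]
```

Emit:
apply_moves([
  [-0.003,-0.01,0.001,0,-1],
  [-0.003,-0.02,0.001,0,-1],
  [-0.003,-0.03,0.001,0,-1],
  [-0.003,-0.035,0.001,0,-1],
  [-0.003,-0.04,0.001,0,-1],
])

```text
time_s: 2.55
ee_pos: [511.8, 13.4, 74.0]
ee_rot: [180.0, 0.0, -170.0]
force: [-0.8, 0.1, -1.0]
gripper_width: 0.4
gripper_force: 0.0
```

Emit:
apply_moves([
  [0,-0.005,0,0,-1],
  [0,-0.01,0,0,-1],
  [0,-0.015,0,0,-1],
  [0,-0.02,0,0,-1],
  [0,-0.025,0,0,-1],
])

```text
time_s: 3.05
ee_pos: [516.0, -10.7, 73.6]
ee_rot: [180.0, 0.0, -170.0]
force: [-0.3, 0.3, -0.0]
gripper_width: 0.7
gripper_force: 0.0
```

```bash
python3 -c "
from h import *
import cv2
go(38.5,-26,73)
cv2.imwrite('pics/top2.png',cv2.resize(cams.grab_frame('top')[195:270,242:344],None,fx=7.8,fy=7.8,interpolation=cv2.INTER_CUBIC))"
```

```text
t 3.05 L [39.8 14.4] z 73.6 delta m [ 0.0013 -0.0404  0.0006] roll -0.0004 F [-0.3  0.3 -0. ] w 0.7 rpy [ 179.99    0.   -169.95]
```

View pics/top2.png

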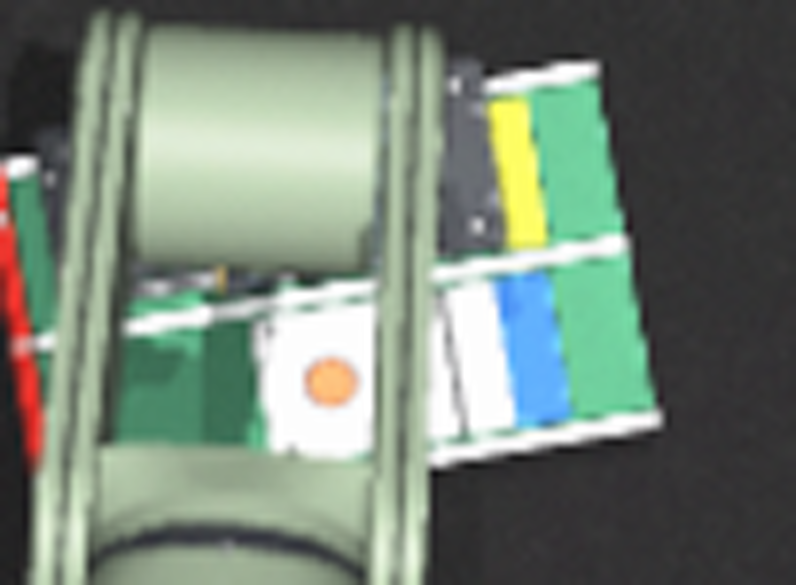

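The yellow band's front is still at (540,170), the same as before once the crop offset is allowed for. The plate hasn't moved although the TCP is past its rear edge, so I'll check with the wrist camera.

```bash
python3 -c "
from h import *
import cv2
go(38.5,-26,73)
cv2.imwrite('pics/w1.png',cams.grab_frame('wrist'))
cv2.imwrite('pics/s1.png',cams.grab_frame('scene'))
go(38.5,-26,73)
print(proj(L2W([[38.5,14.4,73],[38.5,31,76]],q)))
"
```

```text
t 3.1 L [39.9 13.7] z 73.6 delta m [ 0.0013 -0.0397  0.0007] roll -0.0007 F [ 0.8 -1.5 -0.6] w 0.4 rpy [-1.7997e+02  1.0000e-02 -1.6997e+02]
t 3.2 L [39.8 14.5] z 73.6 delta m [ 0.0012 -0.0405  0.0006] roll -0.0011 F [ 0.3  0.5 -0.5] w 0.7 rpy [ 179.99    0.   -169.99]
[[277.02380361 221.70921823]
 [272.19338201 222.47025559]]
```

View pics/w1.png

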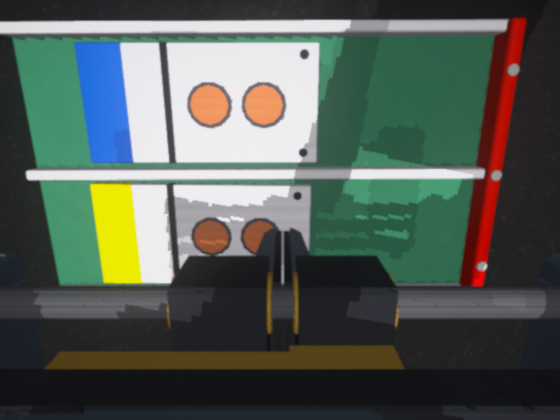

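```bash
python3 -c "
from h import *
import cv2
c=cams.get_calibration('wrist');T=c['tool_from_camera'];K=c['mtx']
im=np.array([[75,43],[89,162],[319,43],[316,162],[90,184],[104,283],[309,186],[28,175],[484,173]],float)
yb=-98.5;yy=-100
ob=np.array([[-70.5,yb,76],[-6.5,yb,76],[-70.5,yb+130,76],[-6.5,yb+130,76],[6.5,yy,76],[70.5,yy,76],[6.5,yy+130,76],[0,-135,80],[0,127,80]],float)
ok,r,t=cv2.solvePnP(ob,im,K,None)
print((cv2.projectPoints(ob,r,t,K,None)[0][:,0]-im).round(1).tolist())
M=np.eye(4);M[:3,:3]=cv2.Rodrigues(r)[0];M[:3,3]=t[:,0]
P=np.linalg.inv(T@M);print('ledge from tool',P.round(3))
p=np.linalg.inv(T)@[0,0,0,1];v=K@p[:3];print('tcp px',v[:2]/v[2])
"
```

```text
[[0.1, 0.0], [1.8, 0.2], [-2.0, -1.0], [-1.5, 0.4], [1.2, 0.2], [0.5, 0.6], [2.4, -1.4], [-2.2, -0.8], [-0.1, 1.9]]
ledge from tool [[-1.0000e+00  0.0000e+00 -2.7000e-02  4.0347e+01]
 [ 1.0000e-03  1.0000e+00 -1.7000e-02  1.2936e+01]
 [ 2.7000e-02 -1.7000e-02 -9.9900e-01  7.0910e+01]
 [ 0.0000e+00  0.0000e+00  0.0000e+00  1.0000e+00]]
tcp px [282.45779397 236.67341952]
```

View pics/s1.png

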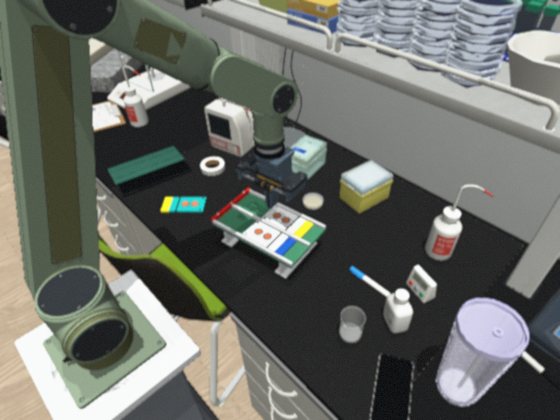

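The wrist view shows the fingertips at (282,232), in front of the plate's rear edge at (309,230). They appear to be riding over the plate, so the real floor may be lower than nominal. I'll go back behind the plate and touch the floor to calibrate z.

Emit:
apply_moves([
  [0.001,0,-0.02,0,-1],
  [0.001,0.03,-0.02,0,-1],
  [0.001,0.06,-0.02,0,-1],
  [0.001,0.06,0.0,0,-1],
  [0.001,0.06,0.0,0,-1],
])

```text
time_s: 3.7
ee_pos: [502.5, 49.3, 72.0]
ee_rot: [180.0, -0.2, -169.9]
force: [-0.4, 0.2, 0.4]
gripper_width: 0.4
gripper_force: 0.0
```

Emit:
apply_moves([
  [0,0,0.001,0,-1],
  [0,0,0.002,0,-1],
  [0,0,0.003,0,-1],
  [0,0,0.003,0,-1],
])

```text
time_s: 4.1
ee_pos: [504.7, 48.3, 70.9]
ee_rot: [180.0, 0.0, -170.0]
force: [0.0, -0.1, 0.0]
gripper_width: 0.5
gripper_force: 0.0
```

Emit:
apply_moves([
  [0,0,0.001,0,-1],
  [0,0,0.002,0,-1],
  [0,0,0.002,0,-1],
])

```text
time_s: 4.4
ee_pos: [504.4, 48.5, 68.5]
ee_rot: [180.0, -0.0, -170.0]
force: [0.5, -0.7, -0.5]
gripper_width: 0.3
gripper_force: 0.0
```

Emit:
apply_moves([
  [0,0,0.001,0,-1],
  [0,0,0.002,0,-1],
  [0,0,0.002,0,-1],
])

```text
time_s: 4.7
ee_pos: [504.4, 48.6, 66.5]
ee_rot: [180.0, -0.0, -170.0]
force: [0.6, 0.3, 0.9]
gripper_width: 0.4
gripper_force: 0.0
```

Emit:
apply_moves([
  [0,0,0.001,0,-1],
  [0,0,0.002,0,-1],
  [0,0,0.002,0,-1],
])

```text
time_s: 5.0
ee_pos: [504.4, 48.6, 64.5]
ee_rot: [180.0, -0.0, -170.0]
force: [0.5, -0.3, 0.7]
gripper_width: 0.4
gripper_force: 0.0
```

Emit:
apply_moves([
  [0,0,0.001,0,-1],
  [0,0,0.001,0,-1],
])

```text
time_s: 5.2
ee_pos: [504.4, 48.6, 63.5]
ee_rot: [180.0, -0.0, -170.0]
force: [0.2, 0.3, 0.0]
gripper_width: 0.8
gripper_force: 0.0
```

Emit:
apply_moves([
  [0,0,0.001,0,-1],
  [0,0,0.001,0,-1],
])

```text
time_s: 5.4
ee_pos: [504.4, 48.6, 62.5]
ee_rot: [180.0, -0.0, -170.0]
force: [0.6, -0.2, -0.6]
gripper_width: 0.6
gripper_force: 0.0
```

Emit:
apply_moves([
  [0,0,0.001,0,-1],
  [0,0,0.001,0,-1],
])

```text
time_s: 5.6
ee_pos: [504.5, 48.5, 61.5]
ee_rot: [180.0, -0.0, -170.0]
force: [0.6, -0.5, -1.0]
gripper_width: 0.4
gripper_force: 0.0
```

```bash
python3 -c "
from h import *
import cv2
go(38.5,45,73)
im=cams.grab_frame('wrist');cv2.imwrite('pics/w2.png',cv2.resize(im[170:300,180:500],None,fx=2.4,fy=2.4))
t=cams.grab_frame('top');cv2.imwrite('pics/top3raw.png',t)"
```

```text
t 5.6 L [38.8 74.7] z 61.5 delta m [ 0.0002 -0.0297 -0.0115] roll -0.0006 F [ 0.6 -0.5 -1. ] w 0.4 rpy [ 179.99   -0.   -169.97]
```

View pics/w2.png

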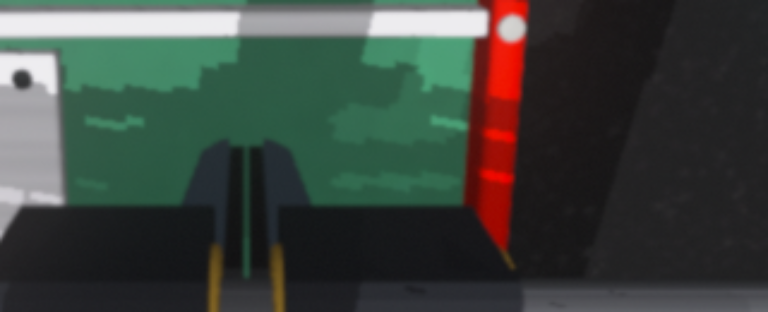

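Emit:
apply_moves([
  [0,0,0.001,0,-1],
  [0,0,0.002,0,-1],
  [0,0,0.003,0,-1],
])

```text
time_s: 6.0
ee_pos: [504.5, 48.6, 58.5]
ee_rot: [180.0, -0.0, -170.0]
force: [-1.4, 0.2, -0.2]
gripper_width: 0.5
gripper_force: 0.0
```

Emit:
apply_moves([
  [0,0,0.001,0,-1],
  [0,0,0.002,0,-1],
  [0,0,0.003,0,-1],
])

```text
time_s: 6.3
ee_pos: [504.5, 48.6, 55.5]
ee_rot: [180.0, 0.0, -170.0]
force: [0.2, -0.0, -0.4]
gripper_width: 0.4
gripper_force: 0.0
```

Emit:
apply_moves([
  [0,0,0.001,0,-1],
  [0,0,0.002,0,-1],
  [0,0,0.003,0,-1],
])

```text
time_s: 6.6
ee_pos: [504.5, 48.6, 52.6]
ee_rot: [180.0, 0.0, -170.0]
force: [-0.0, -0.2, 0.2]
gripper_width: 0.4
gripper_force: 0.0
```

Emit:
apply_moves([
  [0,0,0.001,0,-1],
  [0,0,0.002,0,-1],
  [0,0,0.003,0,-1],
])

```text
time_s: 6.9
ee_pos: [504.5, 48.6, 49.5]
ee_rot: [180.0, 0.0, -170.0]
force: [-0.4, -0.5, 0.5]
gripper_width: 0.7
gripper_force: 0.0
```

```bash
python3 -c "
from h import *
import cv2
go(38.5,75,73)
im=cams.grab_frame('wrist');s=cams.grab_frame('scene')
s=cv2.resize(s[130:290,190:350],None,fx=3.5,fy=3.5,interpolation=cv2.INTER_CUBIC)
cv2.imwrite('pics/w3.png',np.hstack([cv2.resize(im[:300,:],None,fx=.8,fy=.8),np.zeros((240,20,3),np.uint8)]))
a=cv2.resize(im,(420,315));b=s[:,:370]
o=np.zeros((560,790,3),np.uint8);o[:315,:420]=a;o[:,420:]=b;cv2.imwrite('pics/combo.png',o)"
```

```text
t 6.9 L [38.8 74.7] z 49.5 delta m [ 0.0003  0.0003 -0.0235] roll -0.0006 F [-0.4 -0.5  0.5] w 0.7 rpy [ 179.99    0.   -169.96]
```

View pics/combo.png

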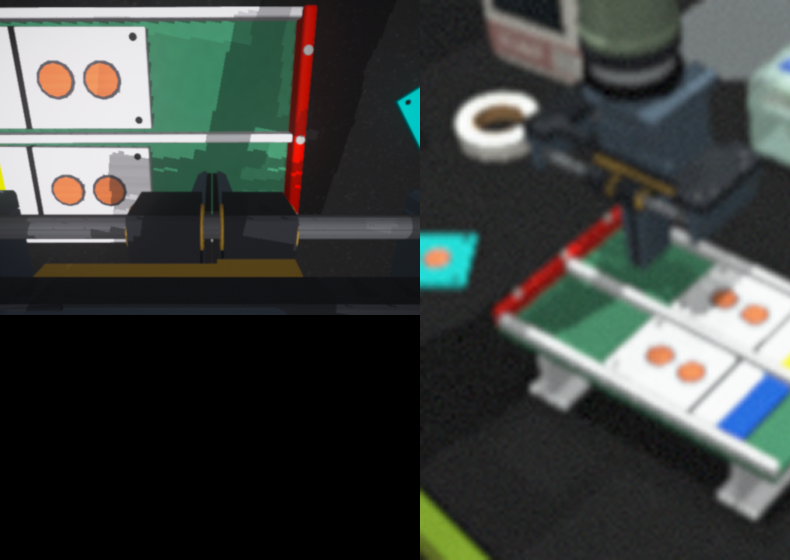

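The fingertip, at (640,262) in the scene crop, is still in the lane without contact. The real fingertips are clearly short of the reported TCP. I'll keep lowering until something touches.

Emit:
apply_moves([
  [0,0,0.001,0,-1],
  [0,0,0.002,0,-1],
  [0,0,0.003,0,-1],
])

```text
time_s: 7.3
ee_pos: [504.5, 48.6, 46.6]
ee_rot: [180.0, 0.0, -170.0]
force: [0.3, 0.3, 0.5]
gripper_width: 0.6
gripper_force: 0.0
```

Emit:
apply_moves([
  [0,0,0.001,0,-1],
  [0,0,0.002,0,-1],
  [0,0,0.003,0,-1],
])

```text
time_s: 7.6
ee_pos: [504.5, 48.6, 43.6]
ee_rot: [180.0, 0.0, -170.0]
force: [-0.9, 0.1, 0.6]
gripper_width: 0.2
gripper_force: 0.0
```

```bash
python3 -c "
from h import *
c=cams.get_calibration('scene');K2=c['mtx'];A2=R.from_euler('xyz',c['attitude'],degrees=True).as_matrix();E2=c['eye']
def pr(w): v=(w-E2)@A2@K2.T; p=v[:,:2]/v[:,2:]; return (p-[190,130])*3.5+[420,0]
print('stop/rib check',pr(L2W([[80,135,84],[-80,135,84],[0,120,80]],q)).round())
for z in (50,65,70,75,80,90): print(z,pr(L2W([[38.5-16,74.7-8,z],[38.5-16,74.7+8,z],[38.5+16,74.7-8,z],[38.5,74.7,z]],q)).round().tolist())
"
```

```text
stop/rib check [[624. 201.]
 [492. 309.]
 [576. 264.]]
50 [[647.0, 301.0], [632.0, 293.0], [671.0, 279.0], [651.0, 286.0]]
65 [[645.0, 287.0], [630.0, 280.0], [670.0, 265.0], [650.0, 272.0]]
70 [[645.0, 283.0], [630.0, 275.0], [670.0, 261.0], [650.0, 268.0]]
75 [[644.0, 278.0], [629.0, 271.0], [669.0, 256.0], [649.0, 263.0]]
80 [[644.0, 274.0], [629.0, 266.0], [669.0, 252.0], [649.0, 259.0]]
90 [[643.0, 265.0], [628.0, 257.0], [668.0, 243.0], [648.0, 250.0]]
```

Projecting into the scene camera puts the real tip about 35–38 mm above the reported TCP, and the wrist view agrees. I expect contact at a reading near 33–35.

Emit:
apply_moves([
  [0,0,0.001,0,-1],
  [0,0,0.002,0,-1],
  [0,0,0.003,0,-1],
  [0,0,0.004,0,-1],
  [0,0,0.005,0,-1],
])

```text
time_s: 8.1
ee_pos: [504.5, 48.5, 38.6]
ee_rot: [180.0, 0.0, -170.0]
force: [-0.5, 0.4, 0.9]
gripper_width: 0.4
gripper_force: 0.0
```

Emit:
apply_moves([
  [0,0,0.001,0,-1],
  [0,0,0.002,0,-1],
])

```text
time_s: 8.3
ee_pos: [504.5, 48.6, 36.6]
ee_rot: [180.0, 0.0, -170.0]
force: [0.4, -0.2, -0.7]
gripper_width: 0.7
gripper_force: 0.0
```

Emit:
apply_moves([
  [0,0,0.001,0,-1],
  [0,0,0.0015,0,-1],
])

```text
time_s: 8.5
ee_pos: [504.5, 48.6, 36.0]
ee_rot: [180.0, 0.0, -170.0]
force: [-3.1, 0.4, 10.9]
gripper_width: 0.6
gripper_force: 5.2
```

Contact at a reading of 36 with 11 N, so that is the lane floor. I'll back off about 2.5 mm and push.

Emit:
apply_moves([
  [0,0,-0.0035,0,-1],
  [0,-0.01,-0.0035,0,-1],
  [0,-0.02,-0.0035,0,-1],
  [0,-0.025,-0.0035,0,-1],
  [0,-0.03,-0.0035,0,-1],
])

```text
time_s: 9.0
ee_pos: [509.7, 18.2, 38.5]
ee_rot: [180.0, -0.0, -170.0]
force: [0.1, 0.6, 0.4]
gripper_width: 0.3
gripper_force: 0.0
```

Emit:
apply_moves([
  [0,-0.004,0,0,-1],
  [0,-0.008,0,0,-1],
  [0,-0.012,0,0,-1],
  [0,-0.016,0,0,-1],
  [0,-0.02,0,0,-1],
])

```text
time_s: 9.5
ee_pos: [513.2, -0.8, 38.6]
ee_rot: [180.0, -0.0, -170.0]
force: [0.2, 1.0, 0.1]
gripper_width: 0.6
gripper_force: 0.3
```

```bash
cat > m.py <<'E'
from h import *
import cv2
go(38.5,-30,38.5)
t=cams.grab_frame('top');hsv=cv2.cvtColor(t,cv2.COLOR_BGR2HSV)
for n,lo,hi in(('yellow',(24,120,120),(34,255,255)),('blue',(100,120,120),(115,255,255))):
    m=cv2.inRange(hsv,lo,hi)
    yy,xx=np.nonzero(m);L=np.array([W2L(ray((a,b),76),q) for a,b in zip(xx,yy)])
    L=L[(abs(L[:,0])<80)&(L[:,1]<150)&(L[:,1]>-200)]
    if len(L): print(n,len(L),'mean',L.mean(0).round(1),'min y',np.percentile(L[:,1],3).round(1),'max',np.percentile(L[:,1],97).round(1))
E
python3 m.py
python3 - <<'E'
import sys;sys.path.insert(0,'.')
import cv2
from h import *
t=cv2.imread('pics/top0.png');hsv=cv2.cvtColor(t,cv2.COLOR_BGR2HSV)
for lo,hi in(((24,120,120),(34,255,255)),((100,120,120),(115,255,255))):
    yy,xx=np.nonzero(cv2.inRange(hsv,lo,hi));L=np.array([W2L(ray((a,b),76),q) for a,b in zip(xx,yy)])
    L=L[(abs(L[:,0])<80)&(L[:,1]<150)&(L[:,1]>-200)];print('start',len(L),L.mean(0),L.min(0),L.max(0))
E
```

```text
t 9.5 L [38.7 24.5] z 38.6 delta m [ 0.0002 -0.0545  0.0001] roll -0.0004 F [0.2 1.  0.1] w 0.6 rpy [ 179.99   -0.   -169.95]
yellow 124 mean [  38.9 -102.3] min y -112.8 max -92.1
blue 127 mean [-39.  -85.1] min y -95.5 max -74.8
start 127 [ 37.72547383 -88.58592675] [   5.49540501 -100.05745973] [ 69.82653716 -77.4468728 ]
start 128 [-39.25638766 -85.38098913] [-71.70913619 -97.17344982] [ -6.20098594 -73.73990116]
```

The plate is moving: the band centre went from −88.6 to −102.3. I need 55 mm more.

Emit:
apply_moves([
  [0,-0.005,0,0,-1],
  [0,-0.01,0,0,-1],
  [0,-0.015,0,0,-1],
  [0,-0.02,0,0,-1],
  [0,-0.025,0,0,-1],
])

```text
time_s: 10.05
ee_pos: [517.6, -25.7, 38.6]
ee_rot: [180.0, -0.0, -170.0]
force: [-0.2, 0.8, -0.1]
gripper_width: 1.0
gripper_force: 0.4
```

Emit:
apply_moves([
  [0,-0.005,0,0,-1],
  [0,-0.01,0,0,-1],
  [0,-0.015,0,0,-1],
  [0,-0.018,0,0,-1],
  [0,-0.02,0,0,-1],
])

```text
time_s: 10.55
ee_pos: [521.1, -45.3, 38.6]
ee_rot: [180.0, 0.0, -170.0]
force: [-0.7, 1.3, 0.3]
gripper_width: 0.6
gripper_force: 0.5
```

```bash
python3 m.py
```

```text
t 10.55 L [ 38.7 -20.6] z 38.6 delta m [ 0.0002 -0.0094  0.0001] roll -0.0009 F [-0.7  1.3  0.3] w 0.6 rpy [ 179.99    0.   -169.98]
yellow 141 mean [  38.8 -148.4] min y -159.6 max -137.0
blue 76 mean [-45.4 -88.9] min y -96.1 max -78.4
```

Emit:
apply_moves([
  [0,-0.003,0,0,-1],
  [0,-0.006,0,0,-1],
  [0,-0.008,0,0,-1],
  [0,-0.009,0,0,-1],
  [0,-0.009,0,0,-1],
])

```text
time_s: 11.1
ee_pos: [522.7, -54.0, 38.6]
ee_rot: [-180.0, 0.0, -170.0]
force: [0.3, -0.3, -0.2]
gripper_width: 0.3
gripper_force: 0.1
```

Emit:
apply_moves([
  [0,0.004,0,0,-1],
  [0,0.01,0,0,-1],
  [0,0.01,-0.045,0,-1],
  [0,0.01,-0.08,0,-1],
  [0,0.01,-0.08,0,-1],
])

```text
time_s: 11.6
ee_pos: [524.5, -43.9, 123.5]
ee_rot: [-179.8, 0.6, -169.9]
force: [0.1, 0.2, -0.5]
gripper_width: 0.5
gripper_force: 0.0
```

```bash
sed -i 's/go(38.5,-30,38.5)/go(-38.5,-165,120)/' m.py; python3 m.py; python3 -c "
from h import *
print([L2W([x,y,0],q).round() for x,y in((-38.5,-165),)])
for n,p in dict(beaker=(382,251),bottle=(398,221)).items(): print(n,ray(p,40).round(), W2L(ray(p,40),q).round())
print('marker',W2L(ray((347,209),10),q).round())"
```

```text
t 11.6 L [ 42.3 -19.8] z 123.5 delta m [ 0.0809 -0.1452  0.0031] roll 0.0001 F [ 0.1  0.2 -0.5] w 0.5 rpy [-179.83    0.59 -169.93]
yellow 141 mean [  39.1 -157.1] min y -168.4 max -146.0
blue 59 mean [-47.9 -90.3] min y -96.6 max -81.4
[array([[ 470., -201.,    0.]])]
beaker [ 419. -374.   40.] [-120. -327.]
bottle [ 523. -430.   40.] [ -27. -400.]
marker [  45. -238.]
```

Yellow centre is at −104.6, which is on target. Now the blue plate, from the open end.

Emit:
apply_moves([
  [0.027,-0.037,0,0,-1],
  [0.054,-0.074,0,0,-1],
  [0.077,-0.112,0,0,-1],
  [0.077,-0.112,0,0,-1],
  [0.077,-0.112,0,0,-1],
])

```text
time_s: 12.15
ee_pos: [463.7, -167.7, 117.6]
ee_rot: [179.9, -0.1, -170.1]
force: [0.7, 0.4, 0.3]
gripper_width: 0.5
gripper_force: 0.0
```

```bash
sed -i 's/go(-38.5,-165,120)/go(-38.5,-130,39)/' m.py; python3 m.py
```

```text
t 12.15 L [ -39.2 -131.1] z 117.6 delta m [-0.0008  0.001   0.0786] roll -0.0028 F [0.7 0.4 0.3] w 0.5 rpy [ 1.7991e+02 -8.0000e-02 -1.7009e+02]
yellow 55 mean [  59.7 -157.3] min y -167.9 max -145.9
blue 28 mean [-29.7 -89.3] min y -95.8 max -83.8
```

Emit:
apply_moves([
  [0,0,0.04,0,-1],
  [0,0,0.065,0,-1],
  [0,0,0.073,0,-1],
  [0,0,0.078,0,-1],
  [0,0,0.079,0,-1],
])

```text
time_s: 12.7
ee_pos: [465.3, -167.2, 39.8]
ee_rot: [-180.0, 0.0, -169.9]
force: [-0.4, -0.8, 0.2]
gripper_width: 0.7
gripper_force: 0.0
```

Emit:
apply_moves([
  [0,0,0,0,-1],
])

```text
time_s: 12.8
ee_pos: [465.6, -167.7, 40.5]
ee_rot: [-180.0, 0.1, -169.9]
force: [0.3, 0.7, 1.0]
gripper_width: 0.4
gripper_force: 0.0
```

```bash
python3 m.py
```

```text
t 12.8 L [ -37.3 -131.4] z 40.5 delta m [0.0012 0.0014 0.0015] roll 0.0 F [0.3 0.7 1. ] w 0.4 rpy [-1.7995e+02  1.0000e-01 -1.6993e+02]
yellow 87 mean [  51.9 -157.9] min y -168.4 max -145.9
blue 21 mean [-28.3 -83.7] min y -89.2 max -79.2
```

Emit:
apply_moves([
  [0.001,0,0.002,0,-1],
  [0.001,0.006,0.002,0,-1],
  [0.001,0.012,0.002,0,-1],
  [0.001,0.018,0.002,0,-1],
  [0.001,0.024,0.002,0,-1],
])

```text
time_s: 13.35
ee_pos: [459.3, -143.6, 37.7]
ee_rot: [180.0, 0.0, -170.0]
force: [0.1, -0.1, 0.7]
gripper_width: 0.4
gripper_force: 0.0
```

Emit:
apply_moves([
  [0,0.005,0,0,-1],
  [0,0.01,0,0,-1],
  [0,0.015,0,0,-1],
  [0,0.02,0,0,-1],
  [0,0.025,0,0,-1],
])

```text
time_s: 13.85
ee_pos: [455.1, -119.3, 37.7]
ee_rot: [-180.0, 0.0, -170.0]
force: [0.1, -1.1, 0.1]
gripper_width: 0.3
gripper_force: 0.6
```

```bash
sed -i 's/go(-38.5,-130,39)/go(-38.5,-13,38.6)/' m.py; python3 m.py
```

```text
t 13.85 L [-39.2 -82. ] z 37.7 delta m [-0.0007  0.069  -0.001 ] roll -0.0005 F [ 0.1 -1.1  0.1] w 0.3 rpy [-1.7999e+02  1.0000e-02 -1.6996e+02]
yellow 140 mean [  39.2 -157.2] min y -168.4 max -146.1
```

Emit:
apply_moves([
  [0,0.006,0,0,-1],
  [0,0.012,0,0,-1],
  [0,0.018,0,0,-1],
  [0,0.024,0,0,-1],
  [0,0.03,0,0,-1],
])

```text
time_s: 14.4
ee_pos: [449.7, -89.6, 37.6]
ee_rot: [180.0, 0.0, -170.0]
force: [0.5, -1.3, 0.1]
gripper_width: 0.2
gripper_force: 0.7
```

Emit:
apply_moves([
  [0,0.006,0,0,-1],
  [0,0.012,0,0,-1],
  [0,0.018,0,0,-1],
  [0,0.024,0,0,-1],
  [0,0.03,0,0,-1],
])

```text
time_s: 14.9
ee_pos: [444.5, -60.1, 37.6]
ee_rot: [180.0, 0.0, -170.0]
force: [0.4, -1.8, 0.2]
gripper_width: 0.6
gripper_force: 0.7
```

Emit:
apply_moves([
  [0,0.001,0,0,-1],
  [0,0.003,0,0,-1],
  [0,0.005,0,0,-1],
  [0,0.005,0,0,-1],
])

```text
time_s: 15.3
ee_pos: [443.7, -55.4, 37.6]
ee_rot: [180.0, 0.0, -170.0]
force: [-0.1, 0.9, -0.6]
gripper_width: 0.3
gripper_force: 0.2
```

```bash
python3 m.py
```

```text
t 15.3 L [-39.3 -17. ] z 37.6 delta m [-0.0008  0.004  -0.001 ] roll -0.0008 F [-0.1  0.9 -0.6] w 0.3 rpy [ 179.98    0.   -169.97]
yellow 141 mean [  39.1 -157.1] min y -168.4 max -146.0
```

Emit:
apply_moves([
  [0,0.001,0,0,-1],
  [0,0.002,0,0,-1],
  [0,0.003,0,0,-1],
  [0,0.003,0,0,-1],
])

```text
time_s: 15.75
ee_pos: [443.2, -52.6, 37.6]
ee_rot: [180.0, 0.0, -170.0]
force: [-0.3, -1.6, 1.0]
gripper_width: 0.3
gripper_force: 0.5
```

Emit:
apply_moves([
  [0,0.001,0,0,-1],
  [0,0.001,0,0,-1],
])

```text
time_s: 15.95
ee_pos: [443.0, -51.6, 37.6]
ee_rot: [180.0, -0.0, -170.0]
force: [0.5, -0.6, -0.2]
gripper_width: 0.2
gripper_force: 0.5
```

Emit:
apply_moves([
  [0,0.001,0,0,-1],
  [0,0.001,0,0,-1],
])

```text
time_s: 16.15
ee_pos: [442.8, -50.6, 37.6]
ee_rot: [180.0, -0.0, -170.0]
force: [0.5, -1.8, 1.2]
gripper_width: 0.3
gripper_force: 0.5
```

Emit:
apply_moves([
  [0,0.001,0,0,-1],
  [0,0.001,0,0,-1],
])

```text
time_s: 16.35
ee_pos: [442.7, -49.6, 37.6]
ee_rot: [180.0, 0.0, -170.0]
force: [0.0, -1.3, -0.1]
gripper_width: 0.7
gripper_force: 0.5
```

Emit:
apply_moves([
  [0,0.001,0,0,-1],
  [0,0.001,0,0,-1],
])

```text
time_s: 16.55
ee_pos: [442.5, -48.6, 37.6]
ee_rot: [180.0, 0.0, -170.0]
force: [0.9, -1.3, 1.1]
gripper_width: 0.8
gripper_force: 0.5
```

Emit:
apply_moves([
  [0,0.001,0,0,-1],
  [0,0.001,0,0,-1],
])

```text
time_s: 16.75
ee_pos: [443.0, -48.2, 37.8]
ee_rot: [-179.9, 0.1, -169.9]
force: [2.1, -3.9, -0.0]
gripper_width: 0.2
gripper_force: 1.8
```

Emit:
apply_moves([
  [0,0.001,0,0,-1],
  [0,0.001,0,0,-1],
])

```text
time_s: 16.95
ee_pos: [443.1, -48.1, 37.8]
ee_rot: [-179.8, 0.1, -169.9]
force: [1.9, -7.8, -1.1]
gripper_width: 0.4
gripper_force: 3.2
```

Force has risen to 8 N, so the blue plate is against the stop. I'll back off, lift, and swing toward the right side to clear the view.

Emit:
apply_moves([
  [0,-0.005,0,0,-1],
  [0,-0.015,0,0,-1],
  [0,-0.02,-0.045,0,-1],
  [0,-0.02,-0.09,0,-1],
  [0,-0.02,-0.12,0,-1],
])

```text
time_s: 17.45
ee_pos: [446.3, -66.8, 160.3]
ee_rot: [180.0, 0.1, -170.0]
force: [0.3, 0.5, -1.6]
gripper_width: 0.5
gripper_force: 0.0
```

Emit:
apply_moves([
  [0,-0.045,0,0,-1],
  [0,-0.09,0,0,-1],
  [0,-0.135,0,0,-1],
  [0,-0.18,0,0,-1],
  [0,-0.225,0,0,-1],
])

```text
time_s: 17.95
ee_pos: [484.5, -289.7, 157.4]
ee_rot: [179.9, 0.0, -170.0]
force: [0.3, 1.0, 0.5]
gripper_width: 0.3
gripper_force: 0.0
```

Emit:
apply_moves([
  [0,0,0,0,-1],
  [0,0,0,0,-1],
])

```text
time_s: 18.15
ee_pos: [484.2, -288.4, 156.8]
ee_rot: [179.9, -0.1, -170.1]
force: [-0.6, 0.2, -0.5]
gripper_width: 0.6
gripper_force: 0.0
```

```bash
python3 m.py; python3 -c "
from h import *
import cv2
cv2.imwrite('pics/final.png',cv2.resize(cams.grab_frame('top')[185:285,220:354],None,fx=5.8,fy=5.8,interpolation=cv2.INTER_CUBIC))"
```

```text
t 18.15 L [ -40.2 -253.6] z 156.8 delta m [-0.0011  0.2403  0.1188] roll -0.0029 F [-0.6  0.2 -0.5] w 0.6 rpy [ 1.7986e+02 -6.0000e-02 -1.7010e+02]
yellow 138 mean [  38.6 -156.7] min y -167.9 max -145.8
blue 124 mean [-37.3  10. ] min y -0.4 max 20.2
```

View pics/final.png

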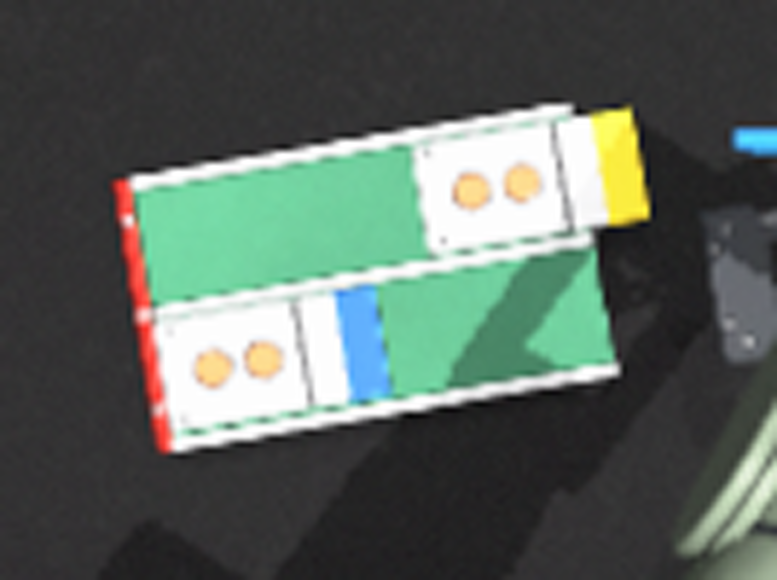

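The blue plate's rear end touches the red stop at (160,380). The yellow band at (620,165) is fully past the open end, and the black line at (563,180) is still over the ledge. Handing in.

```bash
python3 -c "
from workcell import env
print(env.job_done())"
```

```text
the job is handed in; nothing more can be done
None
```

I handed the job in at about 18 s without seeing a verdict: by the top camera the yellow band overhangs fully (plate y about −104 mm) with its black line still over the ledge, the blue plate rests against the red stop (y about 62 mm), and the arm is clear; I did not re-measure the bystanders.

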